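# Bring the square canister to the front of the craft carousel and click it shut

## Task

Turn the craft carousel by pushing its upright pegs until the square canister stands squarely at the wooden pointer, then gently press the button in that canister's lid until it stays down shut. The latch is worn and does not always catch the first time: check after each press, press again if it has come back up, and leave it once it stays down. Leave the round canister's button standing up and do not shift the loose things round about.

Things in the scene. Friction and masses are not known exactly. Their poses are not given: they have to be found in the camera images.
- stand: fixed plywood foot of the carousel, a disc 200 mm across, 18 mm high; origin at its underside centre, on the vertical axis the carousel turns about. A flat dark tongue lies on the table and sticks out along the stand's own -x: the pointer. The stand's yaw varies by up to 0.5 rad
- pointer (a point): centre of the pointer's diamond-shaped tip, 190 mm from the carousel's axis along the stand's -x, 10 mm above the table
- carousel: wooden turntable disc 290 mm across, turns both ways about the vertical, stops where it is left. Origin on the axis 18 mm above the table, z up; upper face 38 mm above the table. Square canister at its own -x, round canister at -60 degrees, low bead pot at +60 degrees, centres 66 mm from the axis. Square canister is at the pointer when carousel and stand have equal yaw; starts 0.8 to 3.14 rad off
- peg (a point): foot, on the disc, of one of six equal upright pegs, 14 mm thick with an 18 mm ball on top, 59 mm high. They stand 128 mm from the axis at the carousel's own angles 30 (this one), 90, 150, 210, 270 and 330 degrees. The canisters reach at most 105 mm from the axis, so there is room to push a peg from its side. Pushing takes 1 to 2 N
- square_lid (a point): centre of the upper face of the square canister's lid (white, 64 mm square, grey lid 67 mm square, 52 mm high over the disc), 66 mm from the carousel's axis, 90 mm above the table; axes as the carousel's
- square_button: grey round button, 38 mm across, in the square canister's lid; origin at the centre of its top, moves straight down. Open: 26 mm above the lid. Shut: stays 16 to 20 mm above it. Full press: to a firm stop 17 to 20 mm below open; the depth differs from day to day and must be felt. Spring 3.5 N at the top, 7 to 8 N at the stop; 11 to 15 N is surely a full press, 40 N is too much
- button_rim (a point): point on the edge of the square button's top, 19 mm from its centre. How the button behaves: it starts open. Let go after a full press, it stays down (shut) or springs right up (open); the worn latch catches at the first or the second full press, nothing shows which. A full press on the shut button opens it again; it then takes one or two more to catch
- round_button: the same kind of button in the round white canister (66 mm across, 52 mm high); origin at the centre of its top, 26 mm above its lid. Springs back without latching; to be left alone
- tape: yellow roll of tape lying flat, 90 mm across, 48 mm high, loose; origin at its underside
- candle: reddish-brown pillar candle, 60 mm across, 120 mm high, loose; origin at its underside
- cup: yellow plastic cup, 72 mm across, 85 mm high, loose; origin at its underside
- carton: open white carton, 130 x 90 x 75 mm, loose; origin at its underside
- glue: white glue bottle, 44 mm across, 120 mm high, loose; origin at its underside
- cone: pine cone, 52 mm across, 54 mm high, loose; origin at its underside
- spool: wooden thread spool, 44 mm across, 44 mm high, loose; origin at its underside

How it is judged:
On the way, in this order (a step that is already met when the one before it is completed fails the run):
1. the square canister stands at the pointer, the carousel at rest (y of square_lid in the frame of stand between -0.012 and 0.012 m and x of square_lid in the frame of stand below 0 m and angular speed of carousel below 0.05 rad/s), for 0.3 s.
2. the square canister's button stays down, shut, with nothing touching it (z of square_button in the frame of square_lid between 0.0135 and 0.0215 m and contact force between each of the fingers, the arm and square_button below 0.3 N), for 0.4 s.
At the end, for the whole second after the job is handed in: The square canister's lid centre is within 12 mm of the line from the carousel's axis to the pointer, on the pointer's side, the carousel at rest; its button stays shut by itself, 13.5 to 21.5 mm above its lid, untouched; the round canister's button stands up (all of step 1 and all of step 2 and z of round_button in the frame of carousel above 0.09 m).
It fails at once if the square canister's button is pressed with more than 40 N (contact force between any of the fingers, the arm and square_button above 40 N).
It fails at once if the round canister's button is pressed down (z of round_button in the frame of carousel below 0.09 m).
It fails at once if a loose bystander (tape, candle, cup, carton, glue, cone or spool) is shifted by more than 30 mm (distance of any of tape, candle, cup, carton, glue, cone, spool from where it was at the start of the episode above 0.03 m).
It also fails if it takes over 58 s, if anything falls off the work surface, if the arm or the gripper's body presses on something with over 40 N, if the wrist force passes 120 N, or if a joint passes its speed limit or range.

## Robot

A 6-joint arm with a two-finger parallel gripper is mounted at the origin on the work surface. World frame = base frame: x ahead of the robot, y to its left, z up, the work surface at z = 0. Lengths are in m, angles in rad, forces in N, time in s.
With the tool pointing down it reaches from about 0.3 to 0.775 m from the base axis. Payload 14.6 kg.
Tool frame: the origin (TCP) lies between the finger pads; the fingertips stand 8 mm ahead of it and the grasp point (between the pads) lies 11 mm behind it; z points along the fingers, y is the direction in which the jaws open and shut (so a half turn about z gives the same grasp; the last joint's range is limited). The gripper opens to 94 mm and grips with 3 to 60 N. Pads are 16 mm wide; open, the fingers measure 119 mm over their backs; the gripper's body (75 mm by 177 mm) begins 78 mm behind the grasp point.
Start: joints at [-1.303, 0.3, 1.521, -0, 1.321, -0.067], TCP at [0.181, -0.519, 0.213] pointing down, gripper open.
Joint ranges: [-3.03, 3.03], [-0.79, 2.21], [0.23, 2.52], [-1.04, 4.18], [0, 3.07], [-2.55, 2.55]. Speed limits (rad/s): [2.22, 2.22, 2.57, 3.14, 3.14, 3.14].

## Interface

Orientations are given as [roll, pitch, yaw] about the fixed x, y, z axes, in that order (R = Rz(yaw) Ry(pitch) Rx(roll)).
In Python, from station import ctrl, viewer, workorder gives the robot as it stands.
- The arm moves only by the tool play_rows, never from a script. Its argument "commands" is a list of rows, each an object of numbers: "dx", "dy", "dz": the shift along the tool's x, y, z in m; "ax", "ay", "az": the turn, a rotation vector about the tool's x, y, z in degrees. In form: [{"dx": .., "dy": .., "dz": .., "ax": .., "ay": .., "az": ..}, ...]. A call has exactly 5 rows; each row shifts and turns the pose as measured when the row begins, along the tool's axes as they then stand; what a row does not reach is not made up. A row lasts 1/12 s, in which the tool goes at most 41.7 mm and 7.16 degrees, less where a joint would pass 70% of its speed; a pose out of reach is approached as far as the arm can. A call with a gripper value outside its range is refused whole. "claw" is the opening, from 0 (shut) to 1 (fully open), set as the call begins (left out, the last holds). The fingers move at their own pace and stop on an object; "squeeze" is the grip in N (left out, the last holds). Time passes only in rows, so rows that do not move let the fingers close, or fill a call up. It gives the time, the measured TCP pose, the force and the opening at its end, in the units of the state.
- ctrl.get_obs(): the state, without advancing time (a new reading comes with each control period).
- viewer.camera(name): name is "scene" or "top"; returns the picture (384x512x3 uint8, red, green, blue); there is no depth.
- viewer.camera_model(name): a dict with "K" (3x3 intrinsics, pixels), "pose" (4x4, takes a point from camera to world coordinates). Camera axes: x right, y down, z forward; pixel columns grow to the right and rows downward; lengths in m; the calibration is good to about 2 mm. A picture is of the moment at which its call begins. camera_model takes no time and is no camera call.
- workorder.hand_in(): hands the job in, once; it reports no verdict.
The state is a dict: "time_s": time; "qpos": joint angles; "joint_vel": joint speeds; "tau": joint torques, N m; "ee_pos": TCP position; "eef_rot": TCP orientation; "force": force on the tool from outside, world axes, zero at the start; "moment": the same for the moment, N m; "grip_width": finger opening in m.
Only numpy, scipy, OpenCV 4.12 (cv2) and the standard library are available. Lean on these libraries where they do the work, as an engineer would, in place of code of your own. Each camera call takes 0.05 s, during which the arm holds its last target. There are 200 camera calls.

## Working session

There is one attempt and no reset: what is moved stays moved. The work goes in short steps, Python scripts to look and compute and a tool call to move; the robot and the scene stay as the last step left them, time stands still between calls to the robot, and variables do not carry over. Pictures are saved under pics/ and viewed, about 8 in all and at most 12, crops included, and the job is handed in when it is done.

Besides the shell and the picture viewer there is one more tool, called by a JSON object that holds its "method" and its "body". play_rows: Moves the arm, as the interface text tells. Its arguments: {"type":"object","properties":{"commands":{"type":"array","items":{"type":"object","properties":{"dx":{"type":"number"},"dy":{"type":"number"},"dz":{"type":"number"},"ax":{"type":"number"},"ay":{"type":"number"},"az":{"type":"number"}}}},"claw":{"type":"number"},"squeeze":{"type":"number"}},"required":["commands"]}

```bash
mkdir -p pics
python3 - <<'E'
from station import ctrl, viewer, workorder
import cv2
for n in("top","scene"):
    im=viewer.camera(n); cv2.imwrite(f"pics/{n}0.png",cv2.resize(im[:,:,::-1],(800,600),interpolation=cv2.INTER_CUBIC))
    cv2.imwrite(f"pics/{n}0raw.png",im[:,:,::-1])
    m=viewer.camera_model(n); print(n,m['K'].round(1).tolist(),m['pose'].round(4).tolist())
print(ctrl.get_obs())
E
```

```text
top [[371.4, 0.0, 256.0], [0.0, 371.4, 194.2], [0.0, 0.0, 1.0]] [[0.0139, -0.9957, 0.0913, 0.4964], [-0.9999, -0.0143, -0.0037, -0.0146], [0.0049, -0.0912, -0.9958, 0.9977], [0.0, 0.0, 0.0, 1.0]]
scene [[385.1, 0.0, 256.9], [0.0, 385.1, 190.7], [0.0, 0.0, 1.0]] [[-0.0276, 0.7844, -0.6196, 1.2849], [0.9994, 0.0331, -0.0026, 0.021], [0.0185, -0.6193, -0.7849, 1.027], [0.0, 0.0, 0.0, 1.0]]
{'time_s': 0.1, 'qpos': array([-1.30263149e+00,  3.00428721e-01,  1.52151427e+00, -1.45660665e-05,
        1.32073220e+00, -6.66057605e-02]), 'joint_vel': array([ 0.00143115, -0.00033474, -0.00250633, -0.00171535, -0.00064661,
       -0.00053366]), 'tau': array([ 8.89048224e-04, -5.32644868e+01, -3.53287804e+01,  7.09376461e-02,
        2.35220493e-02, -9.63606044e-05]), 'ee_pos': array([ 0.18063229, -0.51924356,  0.21293785]), 'eef_rot': array([-3.14051158e+00, -5.79720827e-05,  3.34774178e-01]), 'force': array([-0.61281246,  0.26883636,  0.17025774]), 'moment': array([ 0.02474016,  0.0017394 , -0.01839385]), 'grip_width': 0.0940179407787991}
```

View pics/top0.png

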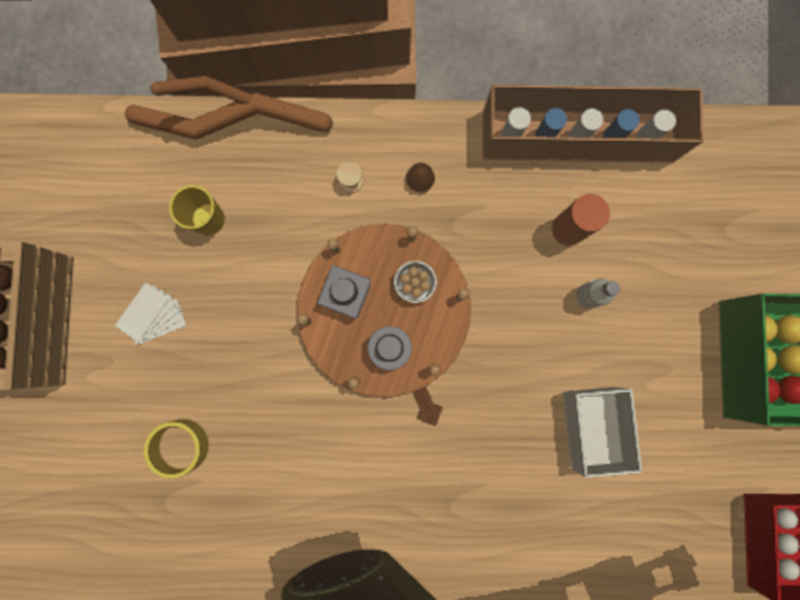

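View pics/scene0.png

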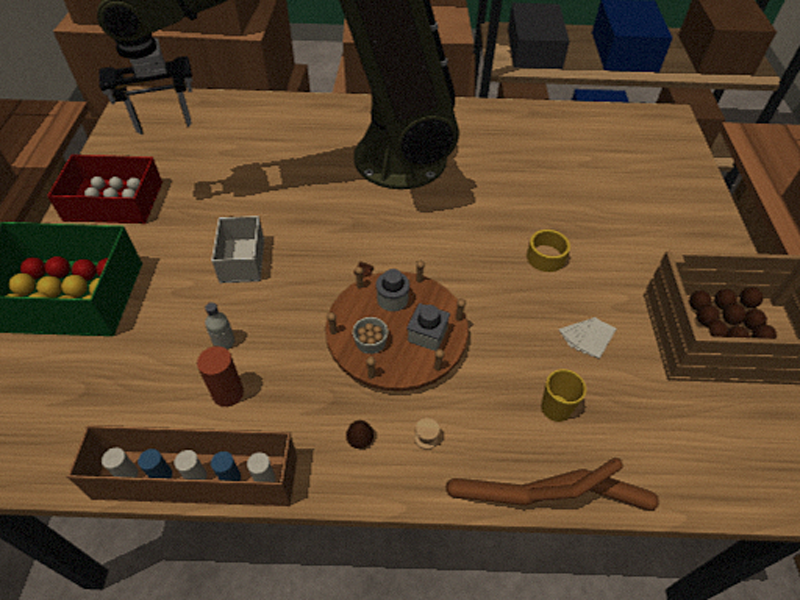

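The top view shows the disc centre near (384,310), the square canister at (343,291), the round one at (389,349), the pot at (415,283), and the pointer tip at (429,410). The six peg balls are at (333,245), (412,233), (463,295), (434,370), (352,383) and (303,321). The scene view agrees with this. All pixels are in the 800-wide picture.

```bash
cat > h.py <<'E'
import numpy as np, cv2
from station import ctrl, viewer, workorder
def ray(n,u,v,z):
    m=viewer.camera_model(n);K,P=m['K'],m['pose']
    d=P[:3,:3]@np.linalg.solve(K,[u,v,1.]); o=P[:3,3]
    return (o+d*(z-o[2])/d[2])[:2]
def proj(n,p):
    m=viewer.camera_model(n);q=np.linalg.inv(m['pose'])@np.append(p,1.);w=m['K']@q[:3];return w[:2]/w[2]
E
python3 - <<'E'
from h import *
s=512/800
r=lambda u,v,z:ray("top",u*s,v*s,z)
pg=np.array([r(*p,.088) for p in[(333,245),(412,233),(463,295),(434,370),(352,383),(303,321)]])
A=np.c_[2*pg,np.ones(6)];c=np.linalg.lstsq(A,(pg**2).sum(1),rcond=None)[0]
C=c[:2];print("C",C,"R",np.sqrt(c[2]+C@C), "peg ang",np.degrees(np.arctan2(*(pg-C).T[::-1])).round(1))
# disc by mask: hsv redness
im=cv2.imread("pics/top0raw.png");h=cv2.cvtColor(im,cv2.COLOR_BGR2HSV)
print("disc hsv",h[int(330*s),int(440*s)],"table",h[int(450*s),int(380*s)],h[int(410*s),int(429*s)])
for n,p,z in[("sq",(343,291),.112),("rd",(389,349),.112),("pot",(415,283),.06),("tip",(429,410),.01)]:
    q=r(*p,z);d=q-C;print(n,q.round(4),np.hypot(*d).round(4),np.degrees(np.arctan2(d[1],d[0])).round(1))
for n,p,z in[("tape",(172,449),.048),("cup",(192,208),.085),("candle",(590,213),.12),("glue",(611,289),.12),("carton",(604,432),.075),("cone",(420,177),.04),("spool",(349,175),.044)]:
    print(n,r(*p,z).round(3))
E
```

```text
C [0.57352784 0.00867684] R 0.12719774606946835 peg ang [  39.6  -20.4  -80.5 -140.1  158.8  100.7]
disc hsv [ 13 144 156] table [ 16 114 193] [ 11 136  94]
sq [0.5955 0.0698] 0.0649 70.2
rd [ 0.5077 -0.0022] 0.0667 -170.6
pot [ 0.6161 -0.0421] 0.0663 -50.0
tip [ 0.4077 -0.0696] 0.1833 -154.7
tape [0.344 0.344]
cup [0.729 0.317]
candle [ 0.721 -0.309]
glue [ 0.604 -0.339]
carton [ 0.383 -0.341]
cone [ 0.799 -0.049]
spool [0.8   0.071]
```

```bash
cat >> h.py <<'E'
def plan(x,y,z,yaw,n,do=True):
    o=ctrl.get_obs();p=o['ee_pos'];psi=o['eef_rot'][2];dpsi=(np.radians(yaw)-psi+np.pi)%(2*np.pi)-np.pi
    D=(np.array([x,y,z])-p)/n
    print("t",round(o['time_s'],2),"pos",p.round(4),"yaw",np.degrees(psi).round(1),"step",np.linalg.norm(D).round(4),"F",o['force'].round(2))
    for i in range(n):
        a=psi+dpsi*i/n;c,s=np.cos(a),np.sin(a)
        print('{"dx":%.4f,"dy":%.4f,"dz":%.4f,"az":%.2f}'%(D[0]*c+D[1]*s,D[0]*s-D[1]*c,-D[2],-np.degrees(dpsi)/n))
E
python3 - <<'E'
from h import *
im=cv2.imread("pics/top0raw.png");h=cv2.cvtColor(im,cv2.COLOR_BGR2HSV)
x0,y0,x1,y1=258,246,292,278
m=(h[y0:y1,x0:x1,2]<125).astype(np.uint8)
for r in m: print(''.join('.#'[v] for v in r))
plan(.4755,-.0737,.213,40,15)
E
```

```text
..................................
.............##...................
...........####...................
.........######...................
.......#########..................
......##########..................
.......##########.................
.......##########.................
.......###########................
........##########................
........##########................
.........##########...............
.........###########..............
..........#############...........
..........###############.........
..........###############.........
...........##############.........
..........##############..........
..........##############..........
..........#############...........
.........##############...........
.........##############...........
...........###########............
............##########............
...............#######............
..................###.............
..................................
..................................
..................................
..................................
..................................
...............
[... 163 characters left out ...]
"dy":-0.0209,"dz":-0.0000,"az":-1.39}
{"dx":0.0293,"dy":-0.0202,"dz":-0.0000,"az":-1.39}
{"dx":0.0298,"dy":-0.0195,"dz":-0.0000,"az":-1.39}
{"dx":0.0303,"dy":-0.0188,"dz":-0.0000,"az":-1.39}
{"dx":0.0307,"dy":-0.0180,"dz":-0.0000,"az":-1.39}
{"dx":0.0312,"dy":-0.0173,"dz":-0.0000,"az":-1.39}
{"dx":0.0316,"dy":-0.0165,"dz":-0.0000,"az":-1.39}
{"dx":0.0320,"dy":-0.0157,"dz":-0.0000,"az":-1.39}
{"dx":0.0323,"dy":-0.0150,"dz":-0.0000,"az":-1.39}
{"dx":0.0327,"dy":-0.0142,"dz":-0.0000,"az":-1.39}
{"dx":0.0330,"dy":-0.0134,"dz":-0.0000,"az":-1.39}
{"dx":0.0333,"dy":-0.0126,"dz":-0.0000,"az":-1.39}
{"dx":0.0336,"dy":-0.0118,"dz":-0.0000,"az":-1.39}
{"dx":0.0339,"dy":-0.0109,"dz":-0.0000,"az":-1.39}
```

{"method": "play_rows", "body": {"commands": [{"dx": 0.0283,"dy": -0.0216,"dz": 0,"az": -1.4},{"dx": 0.0288,"dy": -0.0209,"dz": 0,"az": -1.4},{"dx": 0.0293,"dy": -0.0202,"dz": 0,"az": -1.4},{"dx": 0.0298,"dy": -0.0195,"dz": 0,"az": -1.4},{"dx": 0.0303,"dy": -0.0188,"dz": 0,"az": -1.4}], "claw": 0.34}}

```text
validation failed for argument at $.co...
```

{"method": "play_rows", "body": {"commands": [{"dx": 0.0307,"dy": -0.018,"dz": 0,"az": -1.4},{"dx": 0.0312,"dy": -0.0173,"dz": 0,"az": -1.4},{"dx": 0.0316,"dy": -0.0165,"dz": 0,"az": -1.4},{"dx": 0.032,"dy": -0.0157,"dz": 0,"az": -1.4},{"dx": 0.0323,"dy": -0.015,"dz": 0,"az": -1.4}]}}

```text
validation failed for argument at $.co...
```

Run:
```python
from h import *
plan(.4755,-.0737,.16,40,5)
plan(.4755,-.0737,.16,40,10)
```

```text
t 0.1 pos [ 0.1806 -0.5192  0.2129] yaw 19.2 step 0.1074 F [-0.61  0.27  0.17]
{"dx":0.0850,"dy":-0.0648,"dz":0.0106,"az":-4.16}
{"dx":0.0895,"dy":-0.0584,"dz":0.0106,"az":-4.16}
{"dx":0.0935,"dy":-0.0518,"dz":0.0106,"az":-4.16}
{"dx":0.0970,"dy":-0.0449,"dz":0.0106,"az":-4.16}
{"dx":0.1000,"dy":-0.0377,"dz":0.0106,"az":-4.16}
t 0.1 pos [ 0.1806 -0.5192  0.2129] yaw 19.2 step 0.0537 F [-0.61  0.27  0.17]
{"dx":0.0425,"dy":-0.0324,"dz":0.0053,"az":-2.08}
{"dx":0.0436,"dy":-0.0308,"dz":0.0053,"az":-2.08}
{"dx":0.0447,"dy":-0.0292,"dz":0.0053,"az":-2.08}
{"dx":0.0458,"dy":-0.0276,"dz":0.0053,"az":-2.08}
{"dx":0.0467,"dy":-0.0259,"dz":0.0053,"az":-2.08}
{"dx":0.0476,"dy":-0.0242,"dz":0.0053,"az":-2.08}
{"dx":0.0485,"dy":-0.0224,"dz":0.0053,"az":-2.08}
{"dx":0.0493,"dy":-0.0207,"dz":0.0053,"az":-2.08}
{"dx":0.0500,"dy":-0.0189,"dz":0.0053,"az":-2.08}
{"dx":0.0506,"dy":-0.0170,"dz":0.0053,"az":-2.08}
```

Maybe all six keys are required in every row.

{"method": "play_rows", "body": {"commands": [{"dx": 0.028,"dy": -0.022,"dz": 0.0,"ax": 0,"ay": 0,"az": -1.4},{"dx": 0.029,"dy": -0.021,"dz": 0.0,"ax": 0,"ay": 0,"az": -1.4},{"dx": 0.029,"dy": -0.02,"dz": 0.0,"ax": 0,"ay": 0,"az": -1.4},{"dx": 0.03,"dy": -0.02,"dz": 0.0,"ax": 0,"ay": 0,"az": -1.4},{"dx": 0.03,"dy": -0.019,"dz": 0.0,"ax": 0,"ay": 0,"az": -1.4}], "claw": 0.34}}

```text
time_s: 0.52
ee_pos: [0.2772, -0.3675, 0.2102]
eef_rot: [-3.136, 0.0, 0.453]
force: [0.0, -0.4, 0.2]
grip_width: 0.0639
```

{"method": "play_rows", "body": {"commands": [{"dx": 0.031,"dy": -0.018,"dz": 0.0,"ax": 0,"ay": 0,"az": -1.4},{"dx": 0.031,"dy": -0.017,"dz": 0.0,"ax": 0,"ay": 0,"az": -1.4},{"dx": 0.032,"dy": -0.017,"dz": 0.0,"ax": 0,"ay": 0,"az": -1.4},{"dx": 0.032,"dy": -0.016,"dz": 0.0,"ax": 0,"ay": 0,"az": -1.4},{"dx": 0.032,"dy": -0.015,"dz": 0.0,"ax": 0,"ay": 0,"az": -1.4}]}}

```text
time_s: 0.93
ee_pos: [0.3778, -0.2099, 0.21]
eef_rot: [-3.135, -0.0, 0.58]
force: [1.1, -0.0, 0.2]
grip_width: 0.0327
```

Run:
```python
from h import *
plan(.4755,-.0737,.16,40,5)
```

```text
t 0.93 pos [ 0.3778 -0.2099  0.21  ] yaw 33.2 step 0.035 F [ 1.07 -0.03  0.17]
{"dx":0.0313,"dy":-0.0121,"dz":0.0100,"az":-1.35}
{"dx":0.0315,"dy":-0.0113,"dz":0.0100,"az":-1.35}
{"dx":0.0318,"dy":-0.0106,"dz":0.0100,"az":-1.35}
{"dx":0.0320,"dy":-0.0098,"dz":0.0100,"az":-1.35}
{"dx":0.0323,"dy":-0.0091,"dz":0.0100,"az":-1.35}
```

{"method": "play_rows", "body": {"commands": [{"dx": 0.032,"dy": -0.012,"dz": 0.01,"ax": 0,"ay": 0,"az": -1.4},{"dx": 0.032,"dy": -0.011,"dz": 0.01,"ax": 0,"ay": 0,"az": -1.4},{"dx": 0.032,"dy": -0.011,"dz": 0.01,"ax": 0,"ay": 0,"az": -1.4},{"dx": 0.033,"dy": -0.01,"dz": 0.01,"ax": 0,"ay": 0,"az": -1.4},{"dx": 0.033,"dy": -0.009,"dz": 0.01,"ax": 0,"ay": 0,"az": -1.4}]}}

```text
time_s: 1.35
ee_pos: [0.481, -0.0626, 0.1605]
eef_rot: [-3.139, -0.003, 0.709]
force: [1.2, -0.1, 0.9]
grip_width: 0.0317
```

Run:
```python
from h import *
plan(.4755,-.0737,.064,40,5)
```

```text
t 1.35 pos [ 0.481  -0.0626  0.1605] yaw 40.6 step 0.0195 F [ 1.23 -0.09  0.92]
{"dx":-0.0023,"dy":0.0010,"dz":0.0193,"az":0.12}
{"dx":-0.0023,"dy":0.0010,"dz":0.0193,"az":0.12}
{"dx":-0.0023,"dy":0.0010,"dz":0.0193,"az":0.12}
{"dx":-0.0023,"dy":0.0010,"dz":0.0193,"az":0.12}
{"dx":-0.0023,"dy":0.0010,"dz":0.0193,"az":0.12}
```

{"method": "play_rows", "body": {"commands": [{"dx": -0.0115,"dy": 0.005,"dz": 0.01,"ax": 0,"ay": 0,"az": 0},{"dx": 0,"dy": 0,"dz": 0.01,"ax": 0,"ay": 0,"az": 0},{"dx": 0,"dy": 0,"dz": 0.01,"ax": 0,"ay": 0,"az": 0},{"dx": 0,"dy": 0,"dz": 0,"ax": 0,"ay": 0,"az": 0},{"dx": 0,"dy": 0,"dz": 0,"ax": 0,"ay": 0,"az": 0}]}}

```text
time_s: 1.77
ee_pos: [0.4767, -0.0678, 0.1255]
eef_rot: [-3.135, -0.0, 0.717]
force: [-0.2, 0.8, 0.9]
grip_width: 0.0319
```

Run:
```python
from h import *
plan(.4755,-.0737,.064,40,5)
im=viewer.camera("scene");u,v=proj("scene",[.4755,-.0737,.1]).astype(int);print(u,v)
im=im[max(0,v-60):v+60,u-80:u+80,::-1]
cv2.imwrite("pics/a.png",cv2.resize(im,None,fx=4,fy=4,interpolation=cv2.INTER_CUBIC))
```

```text
t 1.77 pos [ 0.4767 -0.0678  0.1255] yaw 41.1 step 0.0124 F [-0.19  0.78  0.9 ]
{"dx":-0.0010,"dy":0.0007,"dz":0.0123,"az":0.22}
{"dx":-0.0009,"dy":0.0007,"dz":0.0123,"az":0.22}
{"dx":-0.0009,"dy":0.0007,"dz":0.0123,"az":0.22}
{"dx":-0.0009,"dy":0.0007,"dz":0.0123,"az":0.22}
{"dx":-0.0009,"dy":0.0007,"dz":0.0123,"az":0.22}
228 170
```

View pics/a.png

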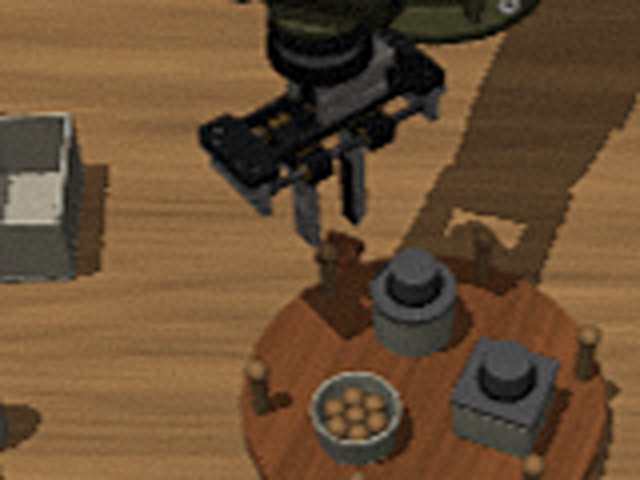

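The fingertips at (310,240) and (355,220) sit either side of the peg ball at (330,250). Straight down from here.

{"method": "play_rows", "body": {"commands": [{"dx": -0.004,"dy": 0.003,"dz": 0.01,"ax": 0,"ay": 0,"az": 0},{"dx": -0.001,"dy": 0,"dz": 0.016,"ax": 0,"ay": 0,"az": 0},{"dx": 0,"dy": 0,"dz": 0.016,"ax": 0,"ay": 0,"az": 0},{"dx": 0,"dy": 0,"dz": 0.016,"ax": 0,"ay": 0,"az": 0},{"dx": 0,"dy": 0,"dz": 0.003,"ax": 0,"ay": 0,"az": 0}]}}

```text
time_s: 2.23
ee_pos: [0.4754, -0.0771, 0.0639]
eef_rot: [-3.141, -0.005, 0.712]
force: [-0.7, 0.0, -0.4]
grip_width: 0.0321
```

```bash
cat >> h.py <<'E'
C=np.array([.5735,.0087])
def arc(a1,n,R=.128,z=.062):
    "rows of an arc about C to TCP angle a1 (deg), yaw=angle+180 (tool y tangential)"
    o=ctrl.get_obs();p=o['ee_pos'].copy();psi=np.degrees(o['eef_rot'][2])
    a0=np.degrees(np.arctan2(*(p[:2]-C)[::-1]))
    print("t",round(o['time_s'],2),"pos",p.round(4),"ang",a0.round(1),"R",np.hypot(*(p[:2]-C)).round(4),"yaw",psi.round(1),"F",o['force'].round(2))
    for i in range(1,n+1):
        a=a0+(a1-a0)*i/n;q=np.r_[C+R*np.array([np.cos(np.radians(a)),np.sin(np.radians(a))]),p[2]+(z-p[2])/n]
        yw=(a+180-psi+180)%360-180
        r=np.radians(psi);D=q-p
        print('dx %.4f dy %.4f dz %.4f az %.1f'%(D[0]*np.cos(r)+D[1]*np.sin(r),D[0]*np.sin(r)-D[1]*np.cos(r),-D[2],-yw))
        p=q;psi=a+180
E
python3 - <<'E'
from h import *
arc(-110,5)
E
```

```text
t 2.23 pos [ 0.4754 -0.0771  0.0639] ang -138.8 R 0.1303 yaw 40.8 F [-0.69  0.01 -0.36]
dx 0.0030 dy 0.0128 dz 0.0004 az -6.1
dx 0.0006 dy 0.0129 dz 0.0003 az -5.8
dx 0.0006 dy 0.0129 dz 0.0002 az -5.8
dx 0.0006 dy 0.0129 dz 0.0002 az -5.8
dx 0.0006 dy 0.0129 dz 0.0002 az -5.8
```

{"method": "play_rows", "body": {"commands": [{"dx": 0.003,"dy": 0.013,"dz": 0,"ax": 0,"ay": 0,"az": -6},{"dx": 0.0007,"dy": 0.013,"dz": 0,"ax": 0,"ay": 0,"az": -6},{"dx": 0.0007,"dy": 0.013,"dz": 0,"ax": 0,"ay": 0,"az": -6},{"dx": 0.0007,"dy": 0.013,"dz": 0,"ax": 0,"ay": 0,"az": -6},{"dx": 0.0007,"dy": 0.013,"dz": 0,"ax": 0,"ay": 0,"az": -6}]}}

```text
time_s: 2.65
ee_pos: [0.5292, -0.1139, 0.0635]
eef_rot: [-3.138, -0.005, 1.251]
force: [-1.3, 1.1, -1.7]
grip_width: 0.032
```

Run:
```python
from h import *
arc(-78,5)
```

```text
t 2.65 pos [ 0.5292 -0.1139  0.0635] ang -109.9 R 0.1304 yaw 71.7 F [-1.29  1.11 -1.74]
dx 0.0028 dy 0.0143 dz 0.0003 az -4.8
dx 0.0008 dy 0.0142 dz 0.0002 az -6.4
dx 0.0008 dy 0.0142 dz 0.0002 az -6.4
dx 0.0008 dy 0.0142 dz 0.0002 az -6.4
dx 0.0008 dy 0.0142 dz 0.0001 az -6.4
```

{"method": "play_rows", "body": {"commands": [{"dx": 0.003,"dy": 0.014,"dz": 0,"ax": 0,"ay": 0,"az": -5},{"dx": 0.001,"dy": 0.014,"dz": 0,"ax": 0,"ay": 0,"az": -6.4},{"dx": 0.001,"dy": 0.014,"dz": 0,"ax": 0,"ay": 0,"az": -6.4},{"dx": 0.001,"dy": 0.014,"dz": 0,"ax": 0,"ay": 0,"az": -6.4},{"dx": 0.001,"dy": 0.014,"dz": 0,"ax": 0,"ay": 0,"az": -6.4}]}}

```text
time_s: 3.07
ee_pos: [0.6004, -0.1191, 0.0648]
eef_rot: [-3.14, -0.007, 1.807]
force: [-2.1, 0.2, -0.0]
grip_width: 0.0318
```

Run:
```python
from h import *
arc(-47,5)
```

```text
t 3.07 pos [ 0.6004 -0.1191  0.0648] ang -78.1 R 0.1306 yaw 103.5 F [-2.13  0.23 -0.  ]
dx 0.0029 dy 0.0140 dz 0.0006 az -4.6
dx 0.0008 dy 0.0139 dz 0.0004 az -6.2
dx 0.0008 dy 0.0139 dz 0.0004 az -6.2
dx 0.0008 dy 0.0139 dz 0.0003 az -6.2
dx 0.0008 dy 0.0139 dz 0.0002 az -6.2
```

{"method": "play_rows", "body": {"commands": [{"dx": 0.003,"dy": 0.014,"dz": 0.001,"ax": 0,"ay": 0,"az": -5},{"dx": 0.001,"dy": 0.014,"dz": 0.001,"ax": 0,"ay": 0,"az": -6.2},{"dx": 0.001,"dy": 0.014,"dz": 0,"ax": 0,"ay": 0,"az": -6.2},{"dx": 0.001,"dy": 0.014,"dz": 0,"ax": 0,"ay": 0,"az": -6.2},{"dx": 0.001,"dy": 0.014,"dz": 0,"ax": 0,"ay": 0,"az": -6.2}]}}

```text
time_s: 3.48
ee_pos: [0.6624, -0.0867, 0.0644]
eef_rot: [3.141, -0.007, 2.349]
force: [-2.0, -0.9, -1.3]
grip_width: 0.0318
```

Run:
```python
from h import *
arc(-18,5)
```

```text
t 3.48 pos [ 0.6624 -0.0867  0.0644] ang -47.0 R 0.1304 yaw 134.6 F [-1.97 -0.92 -1.25]
dx 0.0027 dy 0.0130 dz 0.0005 az -4.2
dx 0.0007 dy 0.0130 dz 0.0004 az -5.8
dx 0.0007 dy 0.0130 dz 0.0003 az -5.8
dx 0.0007 dy 0.0130 dz 0.0002 az -5.8
dx 0.0007 dy 0.0130 dz 0.0002 az -5.8
```

{"method": "play_rows", "body": {"commands": [{"dx": 0.003,"dy": 0.013,"dz": 0.001,"ax": 0,"ay": 0,"az": -5},{"dx": 0.001,"dy": 0.013,"dz": 0.001,"ax": 0,"ay": 0,"az": -5.8},{"dx": 0.001,"dy": 0.013,"dz": 0,"ax": 0,"ay": 0,"az": -5.8},{"dx": 0.001,"dy": 0.012,"dz": 0,"ax": 0,"ay": 0,"az": -5},{"dx": 0.001,"dy": 0.008,"dz": 0,"ax": 0,"ay": 0,"az": -3}]}}

```text
time_s: 3.9
ee_pos: [0.693, -0.0372, 0.0644]
eef_rot: [3.14, -0.004, 2.8]
force: [0.5, -1.4, -1.0]
grip_width: 0.0322
```

Run:
```python
from h import *
arc(-4,5)
cv2.imwrite("pics/b.png",cv2.resize(viewer.camera("top")[110:290,150:350,::-1],None,fx=3,fy=3,interpolation=cv2.INTER_CUBIC))
```

```text
t 3.9 pos [ 0.693  -0.0372  0.0644] ang -21.0 R 0.128 yaw 160.5 F [ 0.51 -1.43 -1.01]
dx 0.0000 dy 0.0076 dz 0.0005 az -1.9
dx 0.0002 dy 0.0076 dz 0.0004 az -3.4
dx 0.0002 dy 0.0076 dz 0.0003 az -3.4
dx 0.0002 dy 0.0076 dz 0.0002 az -3.4
dx 0.0002 dy 0.0076 dz 0.0002 az -3.4
```

View pics/b.png

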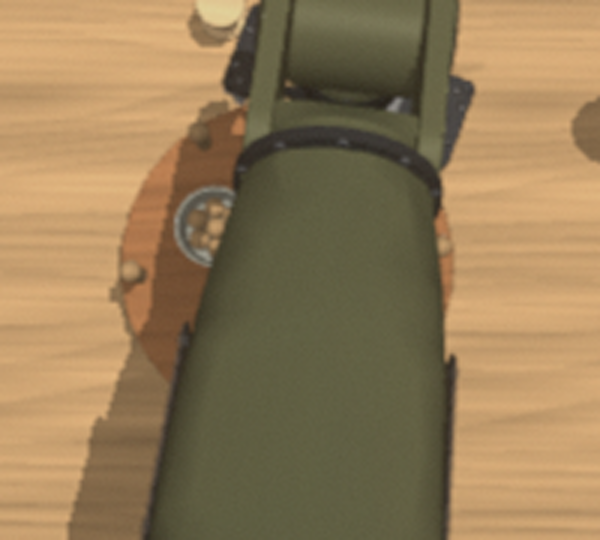

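The arm covers most of the disc. Pegs are visible in the crop at (200,132), (130,270) and (445,245).

Run:
```python
from h import *
for u,v in[(200,132),(130,270),(445,245)]:
    d=ray("top",150+u/3,110+v/3,.088)-C;print(np.hypot(*d).round(4),np.degrees(np.arctan2(d[1],d[0])).round(1))
```

```text
0.1276 34.5
0.1272 94.6
0.1317 -83.9
```

{"method": "play_rows", "body": {"commands": [{"dx": 0.0005,"dy": 0.01,"dz": 0.0005,"ax": 0,"ay": 0,"az": -4},{"dx": 0.0005,"dy": 0.01,"dz": 0.0005,"ax": 0,"ay": 0,"az": -4.5},{"dx": 0.0005,"dy": 0.009,"dz": 0,"ax": 0,"ay": 0,"az": -4},{"dx": 0.0005,"dy": 0.008,"dz": 0,"ax": 0,"ay": 0,"az": -3.5},{"dx": 0.0003,"dy": 0.005,"dz": 0,"ax": 0,"ay": 0,"az": -2}]}}

```text
time_s: 4.37
ee_pos: [0.7002, 0.0011, 0.0654]
eef_rot: [3.141, -0.001, 3.119]
force: [1.5, -1.8, -1.3]
grip_width: 0.032
```

Run:
```python
from h import *
arc(-.5,5)
```

```text
t 4.37 pos [0.7002 0.0011 0.0654] ang -3.4 R 0.1269 yaw 178.7 F [ 1.48 -1.78 -1.3 ]
dx -0.0011 dy 0.0013 dz 0.0007 az 1.6
dx 0.0000 dy 0.0013 dz 0.0005 az -0.6
dx 0.0000 dy 0.0013 dz 0.0004 az -0.6
dx 0.0000 dy 0.0013 dz 0.0003 az -0.6
dx 0.0000 dy 0.0013 dz 0.0003 az -0.6
```

{"method": "play_rows", "body": {"commands": [{"dx": 0,"dy": 0.002,"dz": 0,"ax": 0,"ay": 0,"az": 0},{"dx": 0,"dy": 0.002,"dz": 0,"ax": 0,"ay": 0,"az": 0},{"dx": 0,"dy": 0.002,"dz": 0,"ax": 0,"ay": 0,"az": 0},{"dx": 0,"dy": 0,"dz": 0,"ax": 0,"ay": 0,"az": 0},{"dx": 0,"dy": 0,"dz": 0,"ax": 0,"ay": 0,"az": 0}]}}

```text
time_s: 4.78
ee_pos: [0.7004, 0.0051, 0.0665]
eef_rot: [3.141, 0.0, 3.111]
force: [-0.2, 0.6, -0.0]
grip_width: 0.0322
```

Run:
```python
from h import *
arc(-.5,5)
im=viewer.camera("scene");u,v=proj("scene",[.56,0,.06]).astype(int);print(u-80,v-60)
cv2.imwrite("pics/c.png",cv2.resize(im[v-60:v+60,u-80:u+80,::-1],None,fx=5,fy=5,interpolation=cv2.INTER_CUBIC))
```

```text
t 4.78 pos [0.7004 0.0051 0.0665] ang -1.6 R 0.127 yaw 178.2 F [-0.24  0.55 -0.01]
dx -0.0010 dy 0.0005 dz 0.0009 az -0.3
dx 0.0000 dy 0.0005 dz 0.0007 az -0.2
dx 0.0000 dy 0.0005 dz 0.0006 az -0.2
dx 0.0000 dy 0.0005 dz 0.0005 az -0.2
dx 0.0000 dy 0.0005 dz 0.0004 az -0.2
170 140
```

View pics/c.png

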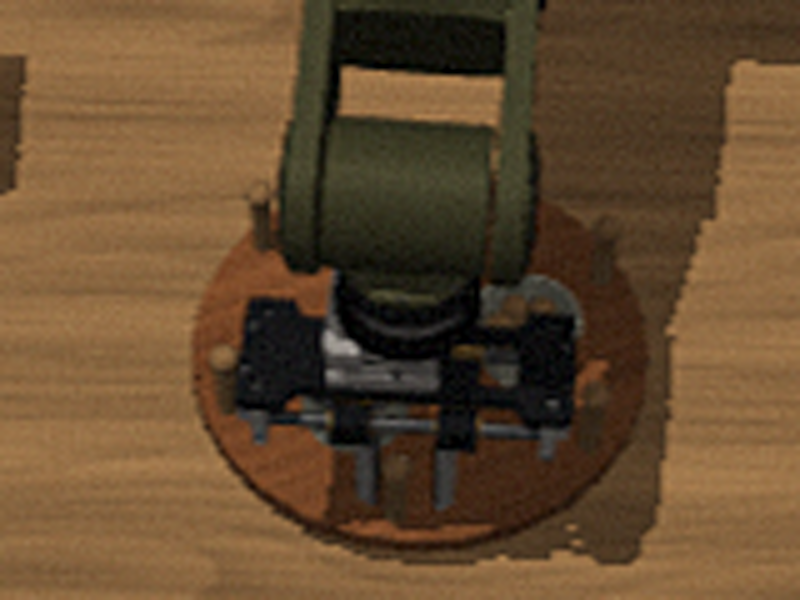

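Peg balls show at (400,467), (222,357), (260,190) and (603,225), with the fingers either side of the (400,467) one.

Run:
```python
from h import *
for u,v in[(400,467),(222,357),(260,190),(603,225)]:
    d=ray("scene",170+u/5,140+v/5,.088)-C;print(np.hypot(*d).round(4),np.degrees(np.arctan2(d[1],d[0])).round(1))
```

```text
0.1264 -2.8
0.1269 -64.9
0.1286 -126.6
0.128 116.5
```

Aligned to within about 1 degree. Now I'll back off a little, lift, and move aside for a clear look.

{"method": "play_rows", "body": {"commands": [{"dx": 0,"dy": -0.004,"dz": 0,"ax": 0,"ay": 0,"az": 0},{"dx": 0,"dy": 0,"dz": -0.015,"ax": 0,"ay": 0,"az": 0},{"dx": 0,"dy": 0,"dz": -0.03,"ax": 0,"ay": 0,"az": 0},{"dx": 0,"dy": 0,"dz": -0.035,"ax": 0,"ay": 0,"az": 0},{"dx": 0,"dy": 0,"dz": -0.035,"ax": 0,"ay": 0,"az": 0}]}}

```text
time_s: 5.25
ee_pos: [0.697, -0.0008, 0.1758]
eef_rot: [3.14, -0.016, 3.108]
force: [0.9, -0.9, 0.2]
grip_width: 0.0318
```

{"method": "play_rows", "body": {"commands": [{"dx": 0.024,"dy": -0.03,"dz": 0,"ax": 0,"ay": 0,"az": 0},{"dx": 0.024,"dy": -0.03,"dz": 0,"ax": 0,"ay": 0,"az": 0},{"dx": 0.024,"dy": -0.03,"dz": 0,"ax": 0,"ay": 0,"az": 0},{"dx": 0.024,"dy": -0.03,"dz": 0,"ax": 0,"ay": 0,"az": 0},{"dx": 0.024,"dy": -0.03,"dz": 0,"ax": 0,"ay": 0,"az": 0}], "claw": 0}}

```text
time_s: 5.67
ee_pos: [0.5736, -0.148, 0.187]
eef_rot: [3.141, 0.003, 3.114]
force: [0.9, -0.2, 0.3]
grip_width: 0.0024
```

Run:
```python
from h import *
plan(.5139,-.0196,.18,180,5)
cv2.imwrite("pics/d.png",cv2.resize(viewer.camera("top")[110:290,150:350,::-1],None,fx=3,fy=3,interpolation=cv2.INTER_CUBIC))
```

```text
t 5.67 pos [ 0.5736 -0.148   0.187 ] yaw 178.4 step 0.0284 F [ 0.92 -0.18  0.35]
{"dx":0.0126,"dy":0.0253,"dz":0.0014,"az":-0.31}
{"dx":0.0125,"dy":0.0254,"dz":0.0014,"az":-0.31}
{"dx":0.0124,"dy":0.0255,"dz":0.0014,"az":-0.31}
{"dx":0.0122,"dy":0.0255,"dz":0.0014,"az":-0.31}
{"dx":0.0121,"dy":0.0256,"dz":0.0014,"az":-0.31}
```

View pics/d.png

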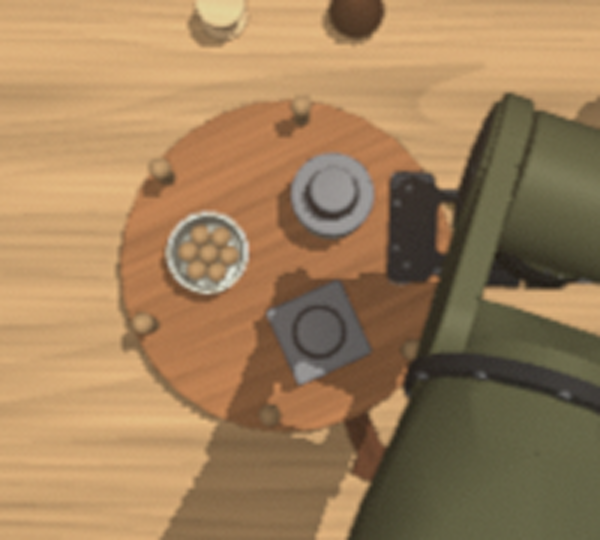

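Clear view: the square button's centre is at (320,330), and the pegs are at (301,106), (162,168), (145,323) and (269,415).

Run:
```python
from h import *
for u,v,z in[(301,106,.088),(162,168,.088),(145,323,.088),(269,414,.088),(320,330,.116),(333,190,.116),(206,253,.06)]:
    q=ray("top",150+u/3,110+v/3,z);d=q-C;print(q.round(4),np.hypot(*d).round(4),np.degrees(np.arctan2(d[1],d[0])).round(1))
```

```text
[ 0.7018 -0.0023] 0.1287 -4.9
[0.648  0.1116] 0.1271 54.1
[0.5202 0.122 ] 0.1252 115.2
[0.4481 0.0197] 0.1259 175.0
[ 0.5159 -0.0204] 0.0645 -153.2
[ 0.6276 -0.0293] 0.0661 -35.0
[0.5807 0.0764] 0.0681 84.0
```

Alignment holds: yaw is about 0.4 degrees off. Next I go above the button.

{"method": "play_rows", "body": {"commands": [{"dx": 0.012,"dy": 0.025,"dz": 0.004,"ax": 0,"ay": 0,"az": 0},{"dx": 0.012,"dy": 0.025,"dz": 0.004,"ax": 0,"ay": 0,"az": 0},{"dx": 0.012,"dy": 0.025,"dz": 0.004,"ax": 0,"ay": 0,"az": 0},{"dx": 0.012,"dy": 0.025,"dz": 0.004,"ax": 0,"ay": 0,"az": 0},{"dx": 0.01,"dy": 0.02,"dz": 0.004,"ax": 0,"ay": 0,"az": 0}], "claw": 0}}

```text
time_s: 6.13
ee_pos: [0.5131, -0.0358, 0.1678]
eef_rot: [-3.14, 0.005, 3.096]
force: [0.7, 1.0, 0.6]
grip_width: 0.0004
```

Run:
```python
from h import *
plan(.515,-.0203,.135,178,5)
```

```text
t 6.13 pos [ 0.5131 -0.0358  0.1678] yaw 177.4 step 0.0073 F [0.65 0.96 0.55]
{"dx":-0.0002,"dy":0.0031,"dz":0.0066,"az":-0.13}
{"dx":-0.0002,"dy":0.0031,"dz":0.0066,"az":-0.13}
{"dx":-0.0003,"dy":0.0031,"dz":0.0066,"az":-0.13}
{"dx":-0.0003,"dy":0.0031,"dz":0.0066,"az":-0.13}
{"dx":-0.0003,"dy":0.0031,"dz":0.0066,"az":-0.13}
```

{"method": "play_rows", "body": {"commands": [{"dx": -0.001,"dy": 0.012,"dz": 0.01,"ax": 0,"ay": 0,"az": 0},{"dx": 0,"dy": 0.0,"dz": 0.01,"ax": 0,"ay": 0,"az": 0},{"dx": 0,"dy": 0,"dz": 0.008,"ax": 0,"ay": 0,"az": 0},{"dx": 0,"dy": 0,"dz": 0,"ax": 0,"ay": 0,"az": 0},{"dx": 0,"dy": 0,"dz": 0,"ax": 0,"ay": 0,"az": 0}]}}

```text
time_s: 6.55
ee_pos: [0.5134, -0.0223, 0.1385]
eef_rot: [-3.14, 0.006, 3.097]
force: [0.6, 0.6, 0.9]
grip_width: 0.0007
```

{"method": "play_rows", "body": {"commands": [{"dx": -0.001,"dy": 0.001,"dz": 0.006,"ax": 0,"ay": 0,"az": 0},{"dx": 0,"dy": 0,"dz": 0.005,"ax": 0,"ay": 0,"az": 0},{"dx": 0,"dy": 0,"dz": 0.004,"ax": 0,"ay": 0,"az": 0},{"dx": 0,"dy": 0,"dz": 0.004,"ax": 0,"ay": 0,"az": 0},{"dx": 0,"dy": 0,"dz": 0.003,"ax": 0,"ay": 0,"az": 0}]}}

```text
time_s: 6.97
ee_pos: [0.5158, -0.0236, 0.1158]
eef_rot: [-3.14, 0.008, 3.094]
force: [-2.5, 1.6, 4.8]
grip_width: 0.0004
```

{"method": "play_rows", "body": {"commands": [{"dx": 0,"dy": 0,"dz": 0.002,"ax": 0,"ay": 0,"az": 0},{"dx": 0,"dy": 0,"dz": 0.002,"ax": 0,"ay": 0,"az": 0},{"dx": 0,"dy": 0,"dz": 0.0015,"ax": 0,"ay": 0,"az": 0},{"dx": 0,"dy": 0,"dz": 0.001,"ax": 0,"ay": 0,"az": 0},{"dx": 0,"dy": 0,"dz": 0,"ax": 0,"ay": 0,"az": 0}]}}

```text
time_s: 7.38
ee_pos: [0.5158, -0.0236, 0.1092]
eef_rot: [-3.14, 0.008, 3.094]
force: [-3.6, 0.2, 6.2]
grip_width: 0.0002
```

{"method": "play_rows", "body": {"commands": [{"dx": 0,"dy": 0,"dz": 0.001,"ax": 0,"ay": 0,"az": 0},{"dx": 0,"dy": 0,"dz": 0.001,"ax": 0,"ay": 0,"az": 0},{"dx": 0,"dy": 0,"dz": 0.001,"ax": 0,"ay": 0,"az": 0},{"dx": 0,"dy": 0,"dz": 0.001,"ax": 0,"ay": 0,"az": 0},{"dx": 0,"dy": 0,"dz": 0,"ax": 0,"ay": 0,"az": 0}]}}

```text
time_s: 7.8
ee_pos: [0.5159, -0.0236, 0.1063]
eef_rot: [-3.14, 0.008, 3.094]
force: [-2.9, 1.3, 6.2]
grip_width: 0.0003
```

{"method": "play_rows", "body": {"commands": [{"dx": 0,"dy": 0,"dz": 0.001,"ax": 0,"ay": 0,"az": 0},{"dx": 0,"dy": 0,"dz": 0.001,"ax": 0,"ay": 0,"az": 0},{"dx": 0,"dy": 0,"dz": 0.001,"ax": 0,"ay": 0,"az": 0},{"dx": 0,"dy": 0,"dz": 0,"ax": 0,"ay": 0,"az": 0},{"dx": 0,"dy": 0,"dz": 0,"ax": 0,"ay": 0,"az": 0}]}}

```text
time_s: 8.22
ee_pos: [0.5162, -0.0241, 0.106]
eef_rot: [-3.139, 0.01, 3.095]
force: [-3.9, 0.9, 6.4]
grip_width: 0.0003
```

{"method": "play_rows", "body": {"commands": [{"dx": 0,"dy": 0,"dz": 0.001,"ax": 0,"ay": 0,"az": 0},{"dx": 0,"dy": 0,"dz": 0.0015,"ax": 0,"ay": 0,"az": 0},{"dx": 0,"dy": 0,"dz": 0.0015,"ax": 0,"ay": 0,"az": 0},{"dx": 0,"dy": 0,"dz": 0.0015,"ax": 0,"ay": 0,"az": 0},{"dx": 0,"dy": 0,"dz": 0.0015,"ax": 0,"ay": 0,"az": 0}]}}

```text
time_s: 8.63
ee_pos: [0.5174, -0.0255, 0.1045]
eef_rot: [-3.135, 0.014, 3.096]
force: [-9.3, -1.1, 21.1]
grip_width: 0.0003
```

21 N against a firm stop is a full press. Lift off and check.

{"method": "play_rows", "body": {"commands": [{"dx": 0,"dy": 0,"dz": -0.004,"ax": 0,"ay": 0,"az": 0},{"dx": 0,"dy": 0,"dz": -0.012,"ax": 0,"ay": 0,"az": 0},{"dx": 0,"dy": 0,"dz": -0.02,"ax": 0,"ay": 0,"az": 0},{"dx": 0,"dy": 0,"dz": -0.03,"ax": 0,"ay": 0,"az": 0},{"dx": 0,"dy": 0,"dz": -0.03,"ax": 0,"ay": 0,"az": 0}]}}

```text
time_s: 9.05
ee_pos: [0.514, -0.0252, 0.1985]
eef_rot: [-3.135, 0.006, 3.096]
force: [0.7, 0.4, 0.0]
grip_width: 0.0007
```

{"method": "play_rows", "body": {"commands": [{"dx": -0.005,"dy": -0.035,"dz": 0,"ax": 0,"ay": 0,"az": 0},{"dx": -0.005,"dy": -0.035,"dz": 0,"ax": 0,"ay": 0,"az": 0},{"dx": -0.005,"dy": -0.035,"dz": 0,"ax": 0,"ay": 0,"az": 0},{"dx": -0.005,"dy": -0.035,"dz": 0,"ax": 0,"ay": 0,"az": 0},{"dx": -0.005,"dy": -0.03,"dz": 0,"ax": 0,"ay": 0,"az": 0}]}}

```text
time_s: 9.47
ee_pos: [0.5345, -0.1984, 0.2078]
eef_rot: [-3.132, 0.019, 3.105]
force: [0.1, -0.2, 0.9]
grip_width: 0.0001
```

Run:
```python
from h import *
plan(.515,-.0203,.14,178,5)
t=viewer.camera("top")[110:290,150:350,::-1]
s=viewer.camera("scene");u,v=proj("scene",[.53,-.02,.08]).astype(int);u0,v0=u-50,v-45;print(u0,v0)
s=s[v0:v0+90,u0:u0+100,::-1]
a=cv2.resize(t,(400,360),interpolation=cv2.INTER_CUBIC);b=cv2.resize(s,(400,360),interpolation=cv2.INTER_CUBIC)
cv2.imwrite("pics/e.png",np.hstack([a,b]))
for z in(.116,.108): print(z,proj("scene",[.515,-.0203,z]),proj("scene",[.5873-.0,-.0,z]))
```

```text
t 9.47 pos [ 0.5345 -0.1984  0.2078] yaw 177.9 step 0.0383 F [ 0.06 -0.17  0.92]
{"dx":0.0052,"dy":0.0354,"dz":0.0136,"az":-0.02}
{"dx":0.0052,"dy":0.0354,"dz":0.0136,"az":-0.02}
{"dx":0.0052,"dy":0.0355,"dz":0.0136,"az":-0.02}
{"dx":0.0052,"dy":0.0355,"dz":0.0136,"az":-0.02}
{"dx":0.0052,"dy":0.0355,"dz":0.0136,"az":-0.02}
194 143
0.116 [245.00925425 177.4194429 ] [250.68440233 196.16396874]
0.108 [245.02425889 179.08120331] [250.66909974 197.78830464]
```

View pics/e.png

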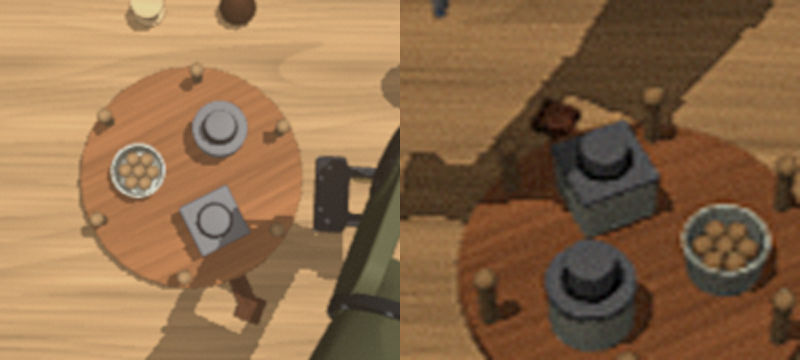

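The left half shows the square canister still at the pointer. In the right half the square button's top is near (605,150) and its lid centre near (606,163). The round button's top is near (593,265) and its lid centre near (591,283). The square one looks lower. Enlarging to be sure.

Run:
```python
from h import *
s=np.mean([viewer.camera("scene").astype(float) for _ in range(4)],0)
s=np.clip(s*1.8,0,255).astype(np.uint8)[165:230,225:275,::-1]
s=cv2.resize(s,None,fx=9,fy=9,interpolation=cv2.INTER_CUBIC)
cc=C+.066*np.array([np.cos(np.radians(-154.9)),np.sin(np.radians(-154.9))])
cr=C+.066*np.array([np.cos(np.radians(-34.9)),np.sin(np.radians(-34.9))])
t=np.linspace(0,2*np.pi,60)
def ell(c,z,col):
    p=np.array([(proj("scene",[c[0]+.019*np.cos(a),c[1]+.019*np.sin(a),z])-[225,165]+.5)*9 for a in t]).astype(int)
    cv2.polylines(o,[p],True,col,1)
o=s.copy()
for c in(cc,cr): ell(c,.116,(0,0,255)); ell(c,.108,(0,255,0))
cv2.imwrite("pics/f.png",cv2.resize(np.hstack([s,o]),(800,520)))
```

```text
(no output)
```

View pics/f.png

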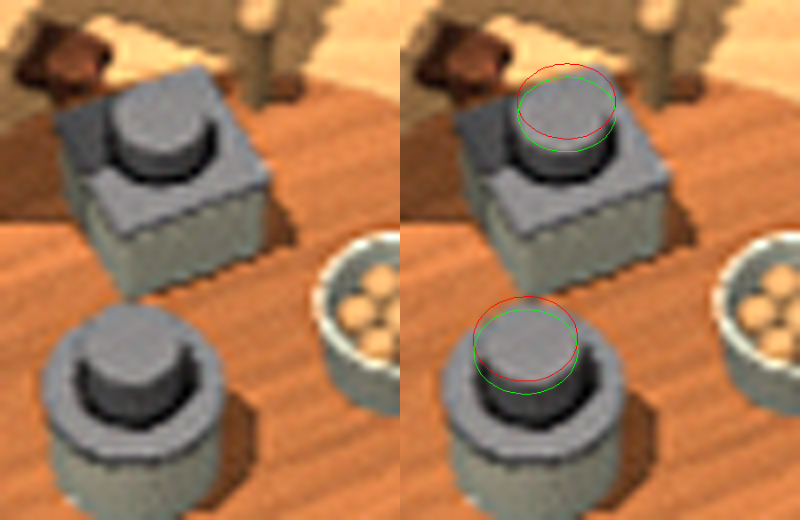

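The round button's top fits the red ring (open height). The square button's top fits the green ring (shut height) and its visible side is clearly shorter, so it stayed down. One last angle check before handing in.

Run:
```python
from h import *
for u,v,z in[(196,70,.088),(105,116,.088),(97,218,.088),(184,276,.088),(283,127,.088),(214,221,.109),(247,306,.01)]:
    q=ray("top",150+u/2,110+v/2,z);d=q-C;print(q.round(4),np.hypot(*d).round(4),np.degrees(np.arctan2(d[1],d[0])).round(1))
```

```text
[0.7025 0.0035] 0.1291 -2.3
[0.643  0.1152] 0.1271 56.9
[0.517  0.1215] 0.1262 116.6
[0.4482 0.0141] 0.1254 177.5
[ 0.6325 -0.1052] 0.1282 -62.6
[ 0.5149 -0.0213] 0.0658 -152.9
[ 0.4062 -0.0668] 0.1836 -155.7
```

```bash
python3 -c "
from station import workorder;print(workorder.hand_in())"
```

```text
the job is handed in; nothing more can be done
None
```

The square canister stands at the pointer with its button shut, and the job is handed in; no verdict was reported. It took about 10 s of the 58 s allowed.

- **Turning:** I straddled one peg with the fingers and turned the carousel about 135° counter-clockwise. I then pressed the square canister's button once with the fingers closed, to a firm stop at about 21 N.
- **Button:** After lifting off, the enlarged scene picture showed the square button at its shut height, so I did not press again. I judged this from the picture only and did not feel for it with the gripper. The round button matched its open height.
- **Alignment:** The press moved the carousel about 2°. In the last check the lid was at about -153° and the pointer tip at about -155°, so the lid is about 3 mm off the pointer line (12 mm allowed).
- **Loose things:** I never touched or came close to them, and those visible in the later crops had not moved. I did not measure all seven again before handing in.

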